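# Nest the set of desk boxes

## Task

The three empty open-fronted desk boxes are a nesting set: put them away as one by sliding the middle-sized box into the large one and the small box into the middle-sized one. All stay right way up with their openings facing out the same way, each pushed fully home so that the front edges are flush. Leave the other things on the desk where they are.

Things in the scene. Friction and masses are not known exactly. Their poses are not given: they have to be found in the camera images.
- box_large: Large dark slate-blue moulded plastic box (walls 3 mm, floor 2 mm), open only at the front; 123 deep x 136 wide x 58 mm high outside, 130 x 53 mm inside. Origin: centre of underside; x from open front to closed back, z up. Stands firm on the desk mat on non-slip feet and does not slide; its opening looks roughly to the robot's right (-y).
- box_large_front (a point): large box: centre of the bottom edge of the open front; axes as the box: x into the box, z up (61.5 mm in front of the box's origin)
- box_medium: Middle-sized teal box of the same kind, loose, 118 deep x 114 wide x 47 mm high outside, 108 x 42 mm inside; rear corners rounded to 16 mm, floor turned up 6 mm at the back so that it rides over edges. Origin: centre of underside; x from open front to closed back, z up. Starts on the mat right of the large box, opening roughly to the right.
- box_medium_front (a point): middle-sized box: centre of the bottom edge of the open front; axes as the box: x into the box, z up (59 mm in front of the origin); it sits about 2 mm behind the large box's front when fully home
- box_small: Small cream box of the same kind with a divider in the middle, loose, 113 deep x 92 wide x 36 mm high; shaped as the middle one. Origin: centre of underside; x from open front to closed back, z up. Starts on the bare desk right of the mat, opening roughly to the right; the desk is 3 mm lower than the mat and the box rides up over the mat's edge when pushed.
- box_small_front (a point): small box: centre of the bottom edge of the open front; axes as the box: x into the box, z up (56.5 mm in front of the origin); it sits about 2 mm behind the middle-sized box's front when fully home
- mouse: black mouse beside the keyboard, 124 x 76 x 48 mm; bystander, origin at the centre of its underside
- mug: white mug on a cork coaster, 95 mm tall, to the left of the large box; bystander, origin at the centre of its underside
- memo_pad: yellow block of notes, 76 x 76 x 17 mm, left front of the mat; bystander, origin at the centre of its underside
- remote: black remote control lying on the bare desk at the back right, 134 x 37 x 11 mm; bystander, origin at the centre of its underside
- screen_spray: small brown bottle standing at the right front, 102 mm tall; bystander, origin at the centre of its underside

How it is judged (in metres and radians):
At the end, for the whole second after the job is handed in: The middle box stands in the large one and the small box in the middle one, right way up, openings facing out, at rest; each front edge is flush with the next larger box's: it sticks out less than 8 mm and lies at most 12 mm inside (x of box_medium_front in the frame of box_large_front between -0.008 and 0.012 m and y of box_medium_front in the frame of box_large_front between -0.014 and 0.014 m and z of box_medium_front in the frame of box_large_front between -0.002 and 0.01 m and angle between each of box_medium, box_small's own z axis and vertical below 0.1 rad and linear speed of each of box_medium, box_small below 0.01 m/s and x of box_small_front in the frame of box_medium_front between -0.008 and 0.012 m and y of box_small_front in the frame of box_medium_front between -0.014 and 0.014 m and z of box_small_front in the frame of box_medium_front between -0.002 and 0.01 m); the robot touches nothing.
It fails at once if one of the other loose things (mouse, mug, notes, remote, little bottle) is moved by more than 30 mm (distance of any of mouse, mug, memo_pad, remote, screen_spray from where it was at the start of the episode above 0.03 m).
It also fails if it takes over 72 s, if anything falls off the work surface, if the arm or the gripper's body presses on something with over 40 N, if the wrist force passes 120 N, or if a joint passes its speed limit or range.

## Robot

A 6-joint arm with a two-finger parallel gripper is mounted at the origin on a cart in front of the work surface, level with it; the furniture and walls round the work are solid. World frame = base frame: x ahead of the robot, y to its left, z up, the work surface at z = 0. Lengths are in mm, angles in degrees, forces in N, time in s.
With the tool pointing down it reaches from about 350 to 850 mm from the base axis. Payload 8.1 kg.
Tool frame: the origin (TCP) lies on the centre line of the jaws, within the pads' length; the fingertips stand 14 mm ahead of it and the grasp point (between the pads) lies 5 mm behind it; z points along the fingers, y is the line along which they close (so a half turn about z gives the same grasp; the last joint's range is limited). The gripper opens to 85 mm and grips with 20 to 120 N. Pads are 22 mm wide; open, the fingers measure 114 mm over their backs; the gripper's body (76 mm by 85 mm) begins 54 mm behind the grasp point. The pads swing forward as they close: fully open they stand 13 mm farther back than shut.
Start: joints at [-69.523, 7.471, 85.268, -0, 87.261, -4.893], TCP at [257.102, -542.129, 245.292] pointing down, gripper open.
Joint ranges: [-169.43, 169.43], [-51.17, 129.36], [1.28, 143.12], [-76.62, 256.62], [0, 156.53], [-152.29, 152.29]. Speed limits (degrees/s): [136.94, 136.94, 159.86, 180, 180, 180].

## Interface

Orientations are given as [roll, pitch, yaw] about the fixed x, y, z axes, in that order (R = Rz(yaw) Ry(pitch) Rx(roll)).
In Python, from bench import sense, snapshot, camera_info, hand_in gives the robot as it stands. The module is installed in compiled form; this text tells all that it offers.
- The arm moves only by the tool apply_moves, never from a script. Its argument "deltas" is a list of rows, each a list of 7 numbers: the shift along the tool's x, y, z scaled (see below), then the turn, a rotation vector about the tool's x, y, z scaled (see below), then the opening, from 0 (shut) to 1 (fully open). In form: [[dx, dy, dz, ax, ay, az, claw], ...]. A call has 1 to 8 rows; each row shifts and turns the commanded pose from where the row before left it, along the tool's axes as they then stand; what a row does not reach is not made up. The controller multiplies each number of a shift by 0.03 m and each number of a turn by 0.08 rad. A row lasts 1/8 s, in which the tool goes at most 62.5 mm and 10.7 degrees, less where a joint would pass 70% of its speed; a pose out of reach is approached as far as the arm can. A call with a number of a shift or a turn outside -1 to 1 is refused whole. A call with a gripper value outside its range is refused whole. The fingers move at their own pace and stop on an object; "grip_force" is the grip in N (left out, the last holds). Time passes only in rows, so rows that do not move let the fingers close. It gives the time, the measured TCP pose, the force, the opening and the grip force at its end, in the units of the state.
- sense(): the state, without advancing time (a new reading comes with each control period).
- snapshot(name): name is "scene" or "side" or "wrist"; returns the picture (420x560x3 uint8, red, green, blue); there is no depth.
- camera_info(name): a dict with "vertical_fov" (degrees; the focal length in pixels is half the picture's height over the tangent of half this angle, whatever the lens; pixels are square), "cx", "cy" (the principal point, pixels), "origin" and "rotation" of the camera in the world; the wrist camera has in their place "tool_from_camera" (4x4, takes a point from camera to tool coordinates, whose origin is the TCP and whose axes are the flange's). Camera axes: x right, y up, looking along -z (the intrinsics and any distortion apply to the point x, -y, -z); pixel columns grow to the right and rows downward; lengths in mm; the calibration is good to about 2 mm. The wrist camera is an equidistant fisheye: a pixel r from the principal point sees the ray r / f radians off the axis. A picture is of the moment at which its call begins: read the wrist's pose just before it. camera_info takes no time and is no camera call.
- hand_in(): hands the job in; it is judged then, once.
The state is a dict: "time": time; "joint_pos": joint angles; "qd": joint speeds; "joint_efforts": joint torques, N m; "tool_pos": TCP position; "tcp_rot": TCP orientation; "ft_force": force on the tool from outside, world axes, zero at the start; "wrist_torque": the same for the moment, N m; "finger_gap": finger opening in mm; "grip_force": force on a finger pad.
Only numpy, scipy, OpenCV 4.12 (cv2) and the standard library are available. Lean on these libraries where they do the work, as an engineer would, in place of code of your own. Each camera call takes 0.05 s, during which the arm holds its last target. There are 200 camera calls.

## Working session

There is one attempt and no reset: what is moved stays moved. The work goes in short steps, Python scripts to look and compute and a tool call to move; the robot and the scene stay as the last step left them, time stands still between calls to the robot, and variables do not carry over. Pictures are saved under pics/ and viewed, at most 10 in all, crops included, and the job is handed in when it is done.

Besides the shell and the picture viewer there is one more tool, called after "Call:" in YAML: its name, and indented under it one key for each argument. apply_moves: Moves the arm, as the interface text tells. Its arguments: {"type":"object","properties":{"deltas":{"type":"array"},"grip_force":{"type":"number"}},"required":["deltas"]}

```bash
mkdir -p pics
python3 - <<'E'
from bench import *
import cv2
s=sense();print({k:s[k] for k in('time','tool_pos','tcp_rot','ft_force','finger_gap')})
for n in('scene','side'):
    cv2.imwrite(f'pics/{n}0.png',cv2.resize(snapshot(n)[:,:,::-1],(784,588),interpolation=cv2.INTER_CUBIC));print(n,camera_info(n))
print(camera_info('wrist'))
E
```

```text
{'time': 0.0, 'tool_pos': array([ 256.92470465, -541.62683106,  244.24027805]), 'tcp_rot': array([-1.79893761e+02, -9.05217297e-03,  2.53727868e+01]), 'ft_force': array([-0.33792084, -0.14788613,  0.2977955 ]), 'finger_gap': 85.01514246508232}
scene {'vertical_fov': 54.37896330774913, 'cx': 272.02556523952904, 'cy': 211.5009462803814, 'origin': array([-587.06739789,  909.39202256, 1051.41470544]), 'rotation': array([  53.80880011,   -0.27055208, -125.05522543])}
side {'vertical_fov': 57.59870750914065, 'cx': 286.5218727544415, 'cy': 213.4609230183927, 'origin': array([ 884.39329453, -547.71947516, 1125.40118335]), 'rotation': array([32.87113026, -0.50551244, 29.35042696])}
{'vertical_fov': 65.70646984690485, 'cx': 275.40873072864474, 'cy': 211.44334243289052, 'tool_from_camera': array([[ 1.05990532e-04,  9.65697583e-01,  2.59669343e-01,
         6.53043980e+01],
       [ 9.99999767e-01, -2.77526072e-04,  6.23930988e-04,
        -6.39227795e-01],
       [ 6.74593659e-04,  2.59669217e-01, -9.65697387e-01,
        -1.29070761e+02],
       [ 0.00000000e+00,  0.00000000e+00,  0.00000000e+00,
         1.00000000e+00]])}
```

View pics/scene0.png

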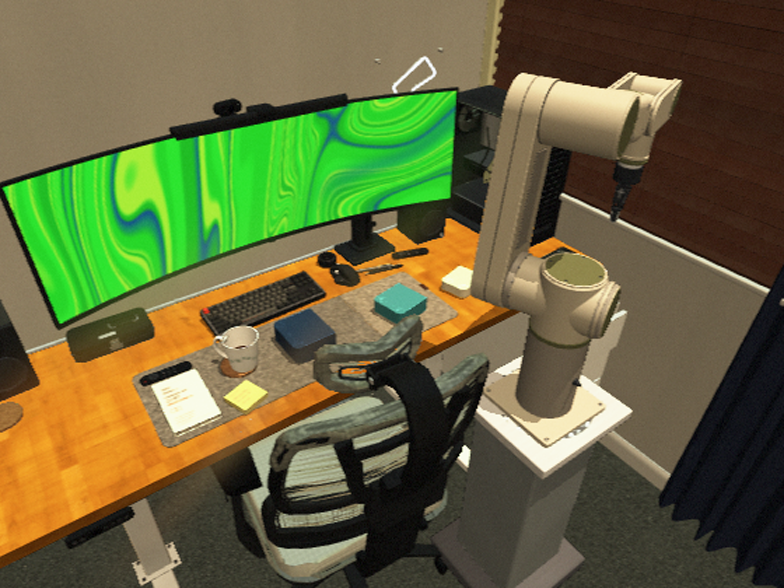

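View pics/side0.png

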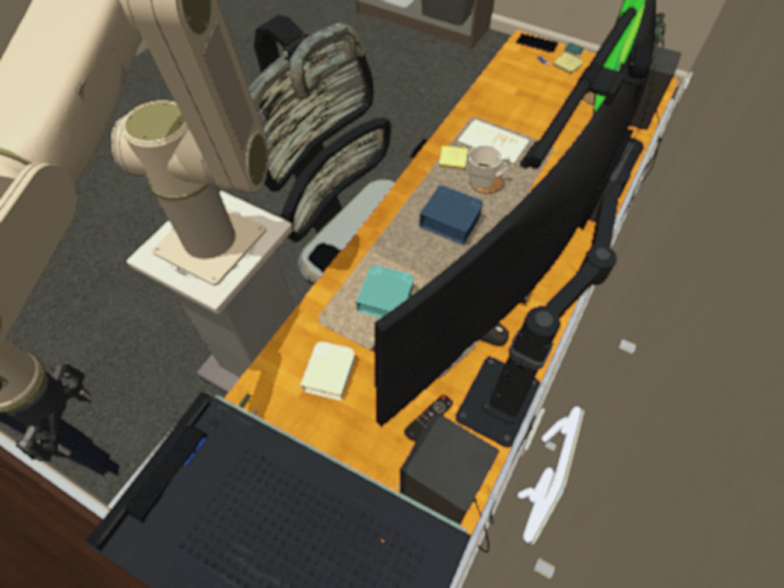

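The scene picture shows slate box (305,335), teal (400,300) and cream (458,282). The side picture shows slate (450,213), teal (385,290), cream (329,369), with the monitor overhanging to the right. I'll enlarge the side view.

Run:
```python
from bench import *
import cv2
im=snapshot('side')[:,:,::-1][125:290,200:360]
im=cv2.resize(im,None,fx=3.6,fy=3.6,interpolation=cv2.INTER_CUBIC)
im=cv2.convertScaleAbs(im,alpha=1.5,beta=10)
cv2.imwrite('pics/side1.png',im);print(im.shape)
```

```text
(594, 576, 3)
```

View pics/side1.png

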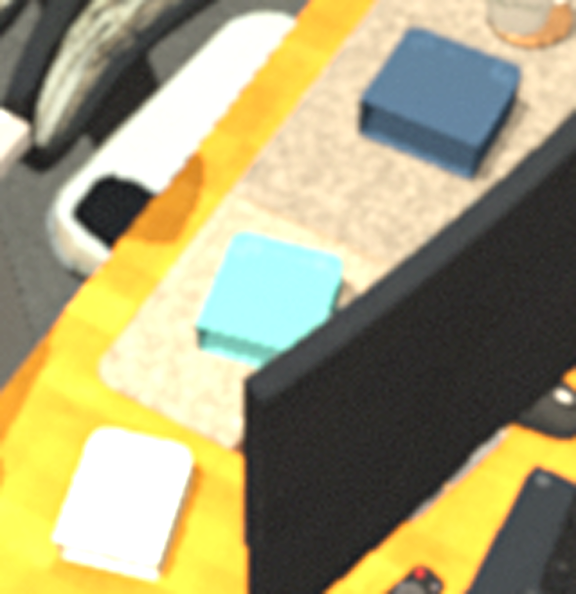

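```bash
cat > h.py <<'E'
import numpy as np, cv2
from bench import *
from scipy.spatial.transform import Rotation as R
from scipy.optimize import least_squares
def eul(r): return R.from_euler('xyz',r,degrees=True).as_matrix()
def pose(name,s=None):
    c=camera_info(name)
    if name=='wrist':
        s=s or sense(); T=c['tool_from_camera']; E=eul(s['tcp_rot'])
        return c,E@T[:3,:3],E@T[:3,3]+s['tool_pos']
    return c,eul(c['rotation']),np.array(c['origin'])
def proj(P,cam):
    c,Rm,o=cam; p=(np.atleast_2d(P)-o)@Rm; x,y,z=p[:,0],-p[:,1],-p[:,2]
    f=210/np.tan(np.radians(c['vertical_fov'])/2)
    if 'tool_from_camera' in c:
        r=np.hypot(x,y); k=np.arctan2(r,z)/np.maximum(r,1e-9)
    else: k=1/z
    return np.c_[c['cx']+f*k*x,c['cy']+f*k*y]
def ray(uv,z,cam):
    return least_squares(lambda q:(proj([q[0],q[1],z],cam)-uv).ravel(),[500,-100]).x
D={'L':(123,136,58,0.1),'M':(118,114,47,16),'S':(113,92,36,16)}
def world(P,q,z0):
    a=np.radians(q[2]); M=np.array([[np.cos(a),-np.sin(a),0],[np.sin(a),np.cos(a),0],[0,0,1]])
    return np.atleast_2d(P)@M.T+[q[0],q[1],z0]
def outline(k,z):
    d,w,h,r=D[k]; t=np.linspace(0,np.pi/2,6); a=[(-d/2,w/2)]+[(d/2-r+r*np.sin(u),w/2-r+r*np.cos(u)) for u in t]
    a+=[(x,-y) for x,y in a[::-1]]+[a[0]]; return np.c_[np.array(a),np.full(len(a),z)]
def draw(im,k,q,z0,cam,col,s,off):
    for z in(0,D[k][2]):
        p=(proj(world(outline(k,z),q,z0),cam)-off)*s
        cv2.polylines(im,[np.round(p*16).astype(int)],False,col,1,cv2.LINE_AA,4)
E
python3 - <<'E'
from h import *
cam=pose('side')
px=lambda u:np.array(u)/3.6+[200,125]
# corners f-l,f-r,b-l,b-r : image left = world low x ; box x=+y world => yaw~90; box y=-x world
m={'L':(3,[(-61.5,68,58,362,105),(-61.5,-68,58,474,148),(61.5,68,58,413,28),(61.5,-68,58,521,70),(-61.5,68,0,361,133),(-61.5,-68,0,474,176)]),
'M':(3,[(-59,57,47,199,328),(-59,57,0,199,350),(54.3,52.3,47,236,236),(54.3,-52.3,47,340,262)]),
'S':(0,[(-56.5,46,36,58,528),(-56.5,-46,36,158,570),(51.8,41.3,36,93,430),(51.8,-41.3,36,192,450)])}
for k,(z0,a) in m.items():
    a=np.array(a,float)
    r=least_squares(lambda q:(proj(world(a[:,:3],q,z0),cam)-px(a[:,3:])).ravel(),[600,-100,90])
    print(k,r.x.round(1),(r.fun*3.6).round(1))
# monitor lower corner? intersect at z guess
for z in (0,100,200,300):print(z,ray(px((247,380)),z,cam))
E
```

```text
L [532.2 377.2  91.6] [-3.6 -5.5  5.5 -0.2 -3.1 -4.8  6.2 -2.3 -4.6  3.4 -0.7  7.9]
M [505.8  71.1 103.2] [-3.3 -0.2 -0.3  4.2  1.9 -1.7  1.9 -2.7]
S [ 495.3 -165.1  104.8] [-4.1  8.4 -1.4 -7.9  8.2 -0.7 -2.5  0.4]
0 [5.17537517e+02 3.98369775e-01]
100 [550.13529483 -48.30584818]
200 [582.73307267 -97.01006611]
300 [ 615.33085051 -145.71428404]
```

Call:
apply_moves:
  deltas:
    - [0, 0, -0.3, 0, 0, 0.85, 1]
    - [0, 0, -0.3, 0, 0, 0.85, 1]
    - [0, 0, -0.3, 0, 0, 0.85, 1]
    - [0, 0, -0.3, 0, 0, 0.85, 1]
    - [0, 0, -0.3, 0, 0, 0.85, 1]
    - [0, 0, -0.3, 0, 0, 0.85, 1]
    - [0.3, -0.98, 0, 0, 0, 0, 1]
    - [0.3, -0.98, 0, 0, 0, 0, 1]

```text
time: 1.15
tool_pos: [273.0, -482.1, 298.9]
tcp_rot: [-180.0, 0.0, 2.0]
ft_force: [0.4, 0.3, 0.5]
finger_gap: 85.3
grip_force: 0.0
```

Call:
apply_moves:
  deltas:
    - [0.3, -0.98, 0, 0, 0, 0, 1]
    - [0.3, -0.98, 0, 0, 0, 0, 1]
    - [0.3, -0.98, 0, 0, 0, 0, 1]
    - [0.3, -0.98, 0, 0, 0, 0, 1]
    - [0.3, -0.98, 0, 0, 0, 0, 1]
    - [0.3, -0.98, 0, 0, 0, 0, 1]
    - [0.3, -0.98, 0, 0, 0, 0, 1]
    - [0.3, -0.98, 0, 0, 0, 0, 1]

```text
time: 2.15
tool_pos: [336.9, -244.1, 299.1]
tcp_rot: [-180.0, 0.0, 2.0]
ft_force: [0.0, 0.6, -0.3]
finger_gap: 85.3
grip_force: 0.0
```

Call:
apply_moves:
  deltas:
    - [0.3, -0.98, 0, 0, 0, 0, 1]
    - [0.3, -0.98, 0, 0, 0, 0, 1]
    - [0.3, -0.98, 0, 0, 0, 0, 1]
    - [0.3, -0.98, 0, 0, 0, 0, 1]
    - [0.3, -0.98, 0, 0, 0, 0, 1]
    - [0.3, -0.98, 0, 0, 0, 0, 1]
    - [0.3, -0.98, 0, 0, 0, 0, 1]
    - [0, 0, 0, 0, 0, 0, 1]

```text
time: 3.15
tool_pos: [392.7, -35.8, 299.1]
tcp_rot: [-180.0, 0.0, 2.2]
ft_force: [0.2, -0.5, -0.9]
finger_gap: 85.4
grip_force: 0.0
```

Run:
```python
from h import *
s=sense();print(s['time'],s['tool_pos'],s['tcp_rot'],s['ft_force'])
im=snapshot('wrist')[:,:,::-1].copy();cv2.imwrite('w1raw.png',im)
np.savez('w1.npz',p=s['tool_pos'],r=s['tcp_rot'])
cv2.imwrite('pics/w1.png',cv2.convertScaleAbs(cv2.resize(im,(798,598),interpolation=cv2.INTER_CUBIC),alpha=1.3,beta=10))
# monitor corners
for a,b in (((270,229),(327,63)),((270,299),(325,143))):
    A,B=pose('side'),pose('scene')
    r=least_squares(lambda p:np.r_[(proj(p,A)-a).ravel(),(proj(p,B)-b).ravel()],[700,-100,200]);print(r.x,r.fun)
```

```text
3.15 [392.6900209  -35.84389013 299.0764716 ] [-1.79974160e+02  1.85614051e-02  2.16793082e+00] [ 0.16047079 -0.4748024  -0.93486952]
[ 697.08006973 -265.01529623  551.32564147] [-0.56298507  0.17341851 -1.36886062 -0.27696427]
[ 683.2068771  -267.7777204   192.85941022] [-1.76212246  0.47932102 -3.29779801 -0.50803648]
```

View pics/w1.png

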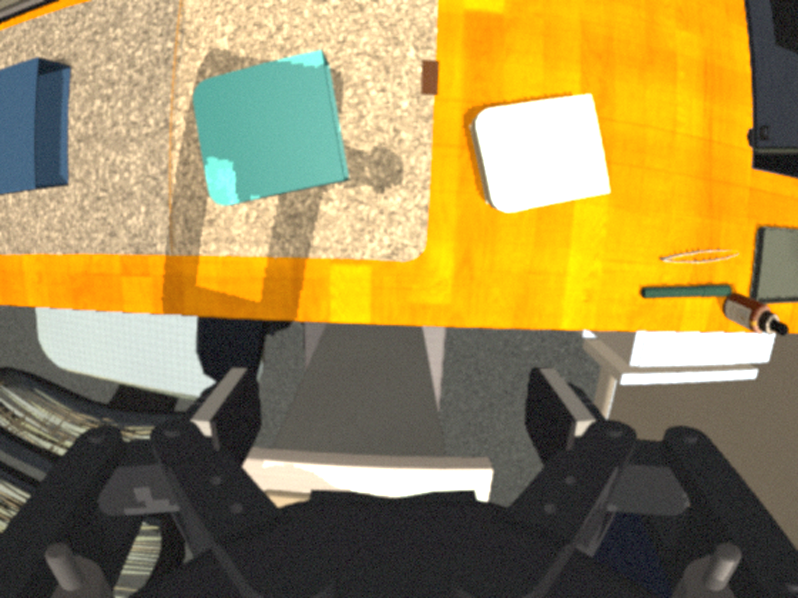

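The wrist view shows teal box (top front corners (324,51),(348,180)), cream (592,94),(609,193), and large box front (top edge (37,59)-(36,188), floor edge (70,65)-(68,185)). The monitor's lower edge is at x≈683, z≈193, so it is clear of the work.

Run:
```python
from h import *
d=np.load('w1.npz');cam=pose('wrist',{'tool_pos':d['p'],'tcp_rot':d['r']});side=pose('side')
px=lambda u:np.array(u)/1.425; ps=lambda u:np.array(u)/3.6+[200,125]
m={'L':(3,[(-61.5,68,58,36,188),(-61.5,-68,58,38,59),(-61.5,68,0,68,185),(-61.5,-68,0,70,65)]),
'M':(3,[(-59,57,47,348,180),(-59,-57,47,325,51),(54.3,52.3,47,214,201),(54.3,-52.3,47,197,84)]),
'S':(0,[(-56.5,46,36,609,193),(-56.5,-46,36,592,94),(51.8,41.3,36,497,210),(51.8,-41.3,36,476,110)])}
im=cv2.convertScaleAbs(cv2.resize(cv2.imread('w1raw.png')[:180,:440],None,fx=1.8,fy=1.8,interpolation=cv2.INTER_CUBIC),alpha=.9,beta=0)
s2=cv2.resize(snapshot('side')[:,:,::-1][125:290,200:360],None,fx=1.6,fy=1.6,interpolation=cv2.INTER_CUBIC)
for k,(z0,a) in m.items():
    a=np.array(a,float)
    r=least_squares(lambda q:(proj(world(a[:,:3],q,z0),cam)-px(a[:,3:])).ravel(),[500,0,90])
    print(k,r.x.round(1),(r.fun).round(1))
    draw(im,k,r.x,z0,cam,(0,0,255),1.8,0);draw(s2,k,r.x,z0,side,(0,0,255),1.6,[200,125])
o=np.zeros((600,792,3),np.uint8);o[:324]=im;o[330:330+s2.shape[0],:s2.shape[1]]=s2;cv2.imwrite('pics/ov1.png',o)
```

```text
L [525.1 382.   91.9] [-0.6  0.9 -0.7 -1.9  0.9  0.8  0.1  0.1]
M [499.8  73.8 100.8] [-1.5  1.1  0.1 -1.8  1.2  0.2  0.5  0.4]
S [ 491.3 -162.   104.1] [-0.   0.3 -0.3 -0.6 -0.8 -1.8  1.   2.1]
```

View pics/ov1.png

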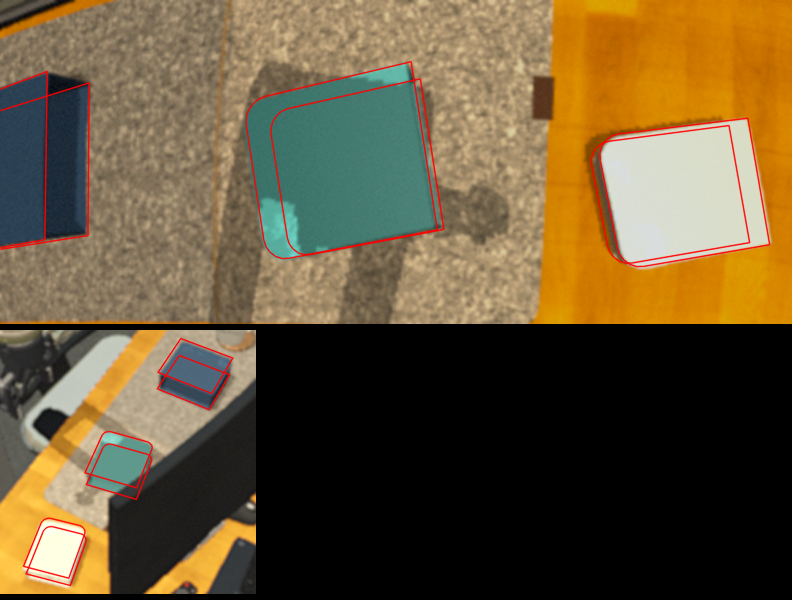

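Call:
apply_moves:
  deltas:
    - [0.4, -0.98, 0, 0, 0, 0, 1]
    - [0.4, -0.98, 0, 0, 0, 0, 1]
    - [0.4, -0.98, 0, 0, 0, 0, 1]
    - [0.4, -0.98, 0, 0, 0, 0, 1]
    - [0.3, -0.98, 0, 0, 0, 0, 1]
    - [0.3, -0.98, 0, 0, 0, 0, 1]
    - [0.3, -0.98, 0, 0, 0, 0, 1]
    - [0.3, -0.98, 0, 0, 0, 0, 1]

```text
time: 4.25
tool_pos: [469.0, 200.3, 299.2]
tcp_rot: [180.0, 0.0, 1.9]
ft_force: [-0.5, -1.5, -0.3]
finger_gap: 85.3
grip_force: 0.0
```

Call:
apply_moves:
  deltas:
    - [0.3, -0.98, 0, 0, 0, 0, 1]
    - [0.3, -0.98, 0, 0, 0, 0, 1]
    - [0, 0, 0, 0, 0, 0, 1]
    - [0, 0, 0, 0, 0, 0, 1]

```text
time: 4.75
tool_pos: [484.5, 258.8, 299.0]
tcp_rot: [180.0, 0.0, 1.9]
ft_force: [0.0, 0.3, -1.2]
finger_gap: 85.3
grip_force: 0.0
```

Run:
```python
from h import *
s=sense();print(s['time'],s['tool_pos'],s['tcp_rot'],s['ft_force'])
im=snapshot('wrist')[:,:,::-1].copy();cv2.imwrite('w2raw.png',im)
np.savez('w2.npz',p=s['tool_pos'],r=s['tcp_rot'])
cv2.imwrite('pics/w2.png',cv2.convertScaleAbs(cv2.resize(im,(798,598),interpolation=cv2.INTER_CUBIC),alpha=1.5,beta=20))
```

```text
4.75 [484.53187998 258.79965545 299.03234116] [1.79954838e+02 3.21667322e-02 1.94738417e+00] [ 0.0142567   0.31406562 -1.23051562]
```

View pics/w2.png

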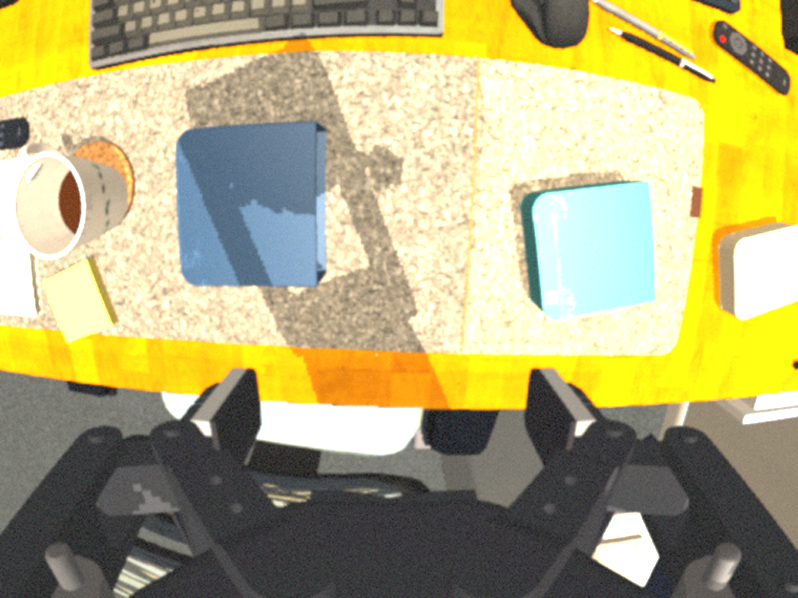

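The large box's top front corners are at (315,122) and (318,286), its back corners near (178,130)/(181,281), and its floor corners at (327,128)/(325,275). Teal corners are at (648,182), (655,298), (530,196), (545,315).

Run:
```python
from h import *
d=np.load('w2.npz');cam=pose('wrist',{'tool_pos':d['p'],'tcp_rot':d['r']})
px=lambda u:np.array(u)/1.425
m={'L':(3,[(-61.5,68,58,318,286),(-61.5,-68,58,315,122),(-61.5,68,0,325,275),(-61.5,-68,0,327,128)]),
'M':(3,[(-59,57,47,655,298),(-59,-57,47,648,182),(54.3,52.3,47,545,313),(54.3,-52.3,47,530,197)])}
im=cv2.resize(cv2.imread('w2raw.png')[60:280],(785,308))
for k,(z0,a) in m.items():
    a=np.array(a,float)
    r=least_squares(lambda q:(proj(world(a[:,:3],q,z0),cam)-px(a[:,3:])).ravel(),[500,0,90])
    print(k,r.x.round(1),(r.fun).round(1))
```

```text
L [526.4 383.5  91.1] [-0.9  1.6  0.5 -1.   1.  -0.7 -0.6  0.1]
M [501.7  80.5 101.6] [-1.1  1.2 -0.6 -2.6 -0.3  1.6  1.9 -0.2]
```

Call:
apply_moves:
  deltas:
    - [-0.42, 0.91, 0, 0, 0, 0.14, 1]
    - [-0.42, 0.91, 0, 0, 0, 0, 1]
    - [-0.42, 0.91, 0, 0, 0, 0, 1]
    - [-0.42, 0.91, 0, 0, 0, 0, 1]
    - [-0.42, 0.91, 0, 0, 0, 0, 1]
    - [-0.42, 0.91, 0, 0, 0, 0, 1]
    - [-0.42, 0.91, 0, 0, 0, 0, 1]
    - [0, 0, 0.8, 0, 0, 0, 1]

```text
time: 5.8
tool_pos: [401.5, 64.4, 277.3]
tcp_rot: [180.0, -0.3, 1.1]
ft_force: [0.9, 0.2, -0.7]
finger_gap: 85.3
grip_force: 0.0
```

Call:
apply_moves:
  deltas:
    - [0, 0, 1, 0, 0, 0, 1]
    - [0, 0, 1, 0, 0, 0, 1]
    - [0, 0, 1, 0, 0, 0, 1]
    - [0, 0, 1, 0, 0, 0, 1]
    - [0, 0, 1, 0, 0, 0, 1]
    - [0, 0, 1, 0, 0, 0, 1]
    - [0, 0, 1, 0, 0, 0, 1]
    - [0, 0, 0, 0, 0, 0, 1]

```text
time: 6.8
tool_pos: [398.6, 65.9, 63.3]
tcp_rot: [180.0, 0.3, 1.3]
ft_force: [-0.4, 0.5, 0.7]
finger_gap: 85.6
grip_force: 0.0
```

Down to z≈22, then push slowly in +x to about x=465.

Call:
apply_moves:
  deltas:
    - [0, 0, 0.8, 0, 0, 0, 1]
    - [0, 0, 0.55, 0, 0, 0, 1]
    - [0, 0, 0, 0, 0, 0, 1]
    - [0.33, 0, 0, 0, 0, 0, 1]
    - [0.33, 0, 0, 0, 0, 0, 1]
    - [0.33, 0, 0, 0, 0, 0, 1]
    - [0.33, 0, 0, 0, 0, 0, 1]
    - [0, 0, 0, 0, 0, 0, 1]

```text
time: 7.8
tool_pos: [441.6, 67.7, 25.0]
tcp_rot: [180.0, -0.0, 1.3]
ft_force: [0.2, -0.1, -0.4]
finger_gap: 85.2
grip_force: 0.0
```

Call:
apply_moves:
  deltas:
    - [0.25, 0, 0, 0, 0, 0, 1]
    - [0.25, 0, 0, 0, 0, 0, 1]
    - [0.2, 0, 0, 0, 0, 0, 1]
    - [0.2, 0, 0, 0, 0, 0, 1]

```text
time: 8.3
tool_pos: [467.9, 68.4, 24.8]
tcp_rot: [180.0, 0.0, 1.4]
ft_force: [-0.3, 0.5, 0.2]
finger_gap: 85.7
grip_force: 0.6
```

Run:
```python
from h import *
s=sense();print(s['tool_pos'],s['ft_force'])
im=snapshot('wrist')[:,:,::-1].copy();cv2.imwrite('w3raw.png',im)
np.savez('w3.npz',p=s['tool_pos'],r=s['tcp_rot'])
a=cv2.resize(im,(560,420));b=cv2.resize(snapshot('side')[:,:,::-1][130:290,200:320],(240,320))
o=np.zeros((420,800,3),np.uint8);o[:,:560]=a;o[:320,560:]=b
cv2.imwrite('pics/w3.png',cv2.convertScaleAbs(o,alpha=1.3,beta=15))
```

```text
[467.89878882  68.36042023  24.75793049] [-0.31880925  0.48735781  0.21479877]
```

View pics/w3.png

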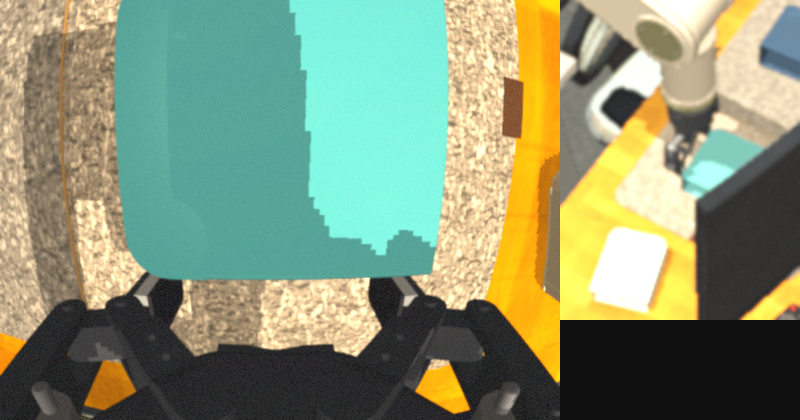

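The teal box's near side edge (180,279)–(432,273) lies against both fingers, so it is aligned. I'll compute where that edge is.

Run:
```python
from h import *
d=np.load('w3.npz');cam=pose('wrist',{'tool_pos':d['p'],'tcp_rot':d['r']})
for p in((180,279),(300,277),(432,273),(447,60),(446,100)):print(p,ray(np.array(p),50,cam).round(1))
```

```text
(180, 279) [478.5 104.2]
(300, 277) [481.1  60.4]
(432, 273) [481.9   8.9]
(447, 60) [560.7  11.6]
(446, 100) [546.2  11.8]
```

Call:
apply_moves:
  deltas:
    - [-0.7, 0, 0, 0, 0, 0, 1]
    - [-0.8, 0, -0.3, 0, 0, 0, 0.8]
    - [-0.8, 0.5, -0.3, 0, 0, 0, 0.8]
    - [0, 0.95, 0, 0, 0, 0, 0.8]
    - [0, 0.95, 0, 0, 0, 0, 0.8]
    - [0, 0.95, 0, 0, 0, 0, 0.8]
    - [0, 0.95, 0, 0, 0, 0, 0.8]
    - [0, 0.95, 0, 0, 0, 0, 0.8]

```text
time: 9.4
tool_pos: [402.5, -91.7, 43.1]
tcp_rot: [180.0, -0.1, 1.4]
ft_force: [-0.0, 0.1, -1.2]
finger_gap: 68.3
grip_force: 0.0
```

Call:
apply_moves:
  deltas:
    - [0, 0.95, 0, 0, 0, 0, 0.8]
    - [0, 0.95, 0, 0, 0, 0, 0.8]
    - [0, 0.8, 0, 0, 0, 0, 0.8]
    - [0, 0, 0.3, 0, 0, 0, 0.8]
    - [0, 0, 0.3, 0, 0, 0, 0.8]
    - [0, 0, 0, 0, 0, 0, 0.8]

```text
time: 10.15
tool_pos: [403.1, -170.3, 23.4]
tcp_rot: [-179.9, 0.1, 1.4]
ft_force: [0.5, 0.4, -0.6]
finger_gap: 68.3
grip_force: 0.0
```

Call:
apply_moves:
  deltas:
    - [0.5, 0, 0, 0, 0, 0, 0.8]
    - [0.4, 0, 0, 0, 0, 0, 0.8]
    - [0.35, 0, 0, 0, 0, 0, 0.8]
    - [0.35, 0, 0, 0, 0, 0, 0.8]
    - [0.3, 0, 0, 0, 0, 0, 0.8]
    - [0.25, 0, 0, 0, 0, 0, 0.8]
    - [0.25, 0, 0, 0, 0, 0, 0.8]
    - [0.2, 0, 0, 0, 0, 0, 0.8]

```text
time: 11.15
tool_pos: [482.6, -169.9, 24.8]
tcp_rot: [-180.0, 0.0, 1.3]
ft_force: [-1.6, 0.2, 0.3]
finger_gap: 68.4
grip_force: 0.6
```

Run:
```python
from h import *
s=sense();print(s['time'],s['tool_pos'],s['ft_force'])
im=snapshot('wrist')[:,:,::-1].copy();cv2.imwrite('w4raw.png',im)
np.savez('w4.npz',p=s['tool_pos'],r=s['tcp_rot'])
cv2.imwrite('pics/w4.png',cv2.convertScaleAbs(im,alpha=1.1,beta=10))
```

```text
11.15 [ 482.57222709 -169.89128924   24.76982528] [-1.60179788  0.17510385  0.26414292]
```

View pics/w4.png

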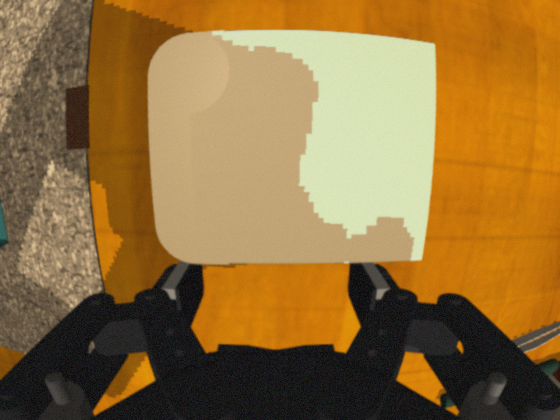

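The cream box also sits square against both fingers, with front corners at (424,261) and (435,43). Next I lift and turn the tool by 90°.

Call:
apply_moves:
  deltas:
    - [-0.8, 0, 0, 0, 0, 0, 1]
    - [0, 0, -1, 0, 0, -0.98, 1]
    - [0, 0, -1, 0, 0, -0.98, 1]
    - [0, 0, -1, 0, 0, -0.98, 1]
    - [0, 0, -1, 0, 0, -0.98, 1]
    - [0, 0, 0, 0, 0, -0.98, 1]
    - [0, 0, 0, 0, 0, -0.98, 1]
    - [0, 0, 0, 0, 0, -0.98, 1]

```text
time: 12.2
tool_pos: [458.4, -170.5, 145.1]
tcp_rot: [180.0, -0.0, 32.9]
ft_force: [-0.2, -0.1, -0.3]
finger_gap: 85.5
grip_force: 0.0
```

Call:
apply_moves:
  deltas:
    - [0, 0, 0, 0, 0, -0.98, 1]
    - [0, 0, 0, 0, 0, -0.98, 1]
    - [0, 0, 0, 0, 0, -0.98, 1]
    - [0, 0, 0, 0, 0, -0.98, 1]
    - [0, 0, 0, 0, 0, -0.98, 1]
    - [0, 0, 0, 0, 0, -0.98, 1]
    - [0, 0, 0, 0, 0, -0.98, 1]
    - [0, 0, 0, 0, 0, -0.98, 1]

```text
time: 13.2
tool_pos: [458.4, -170.5, 145.0]
tcp_rot: [180.0, -0.0, 68.9]
ft_force: [-0.9, -0.4, 0.5]
finger_gap: 85.4
grip_force: 0.0
```

Call:
apply_moves:
  deltas:
    - [0, 0, 0, 0, 0, -0.98, 1]
    - [0, 0, 0, 0, 0, -0.98, 1]
    - [0, 0, 0, 0, 0, -0.98, 1]
    - [0, 0, 0, 0, 0, -0.98, 1]
    - [0, 0, 0, 0, 0, -0.98, 1]
    - [0, 0, 0, 0, 0, 0, 1]

```text
time: 13.95
tool_pos: [458.3, -170.5, 144.9]
tcp_rot: [180.0, 0.0, 91.2]
ft_force: [0.3, 0.1, 0.7]
finger_gap: 85.7
grip_force: 0.0
```

Run:
```python
from h import *
d=np.load('w4.npz');cam=pose('wrist',{'tool_pos':d['p'],'tcp_rot':d['r']})
for p in((200,264),(424,261),(435,43)):print(p,ray(np.array(p),36,cam).round(1))
print(sense()['tool_pos'],sense()['tcp_rot'],sense()['joint_pos'])
```

```text
(200, 264) [ 494.3 -138.6]
(424, 261) [ 496.7 -232.3]
(435, 43) [ 586.4 -229. ]
[ 458.33598343 -170.46808146  144.94775372] [1.79971799e+02 7.50319934e-03 9.11607616e+01] [-2.64161613e+01 -5.81830176e+00  1.09369091e+02  6.58886335e-03
  7.64207404e+01 -2.75784701e+01]
```

Call:
apply_moves:
  deltas:
    - [0.9, 0.54, 0, 0, 0, 0, 1]
    - [0.9, 0.54, 0, 0, 0, 0, 1]
    - [0.9, 0.54, 0, 0, 0, 0, 1]
    - [0.9, 0.54, 0, 0, 0, 0, 1]
    - [0.9, 0.54, 0, 0, 0, 0, 1]
    - [0, 0, 0.9, 0, 0, 0, 1]
    - [0, 0, 0.9, 0, 0, 0, 1]
    - [0, 0, 0, 0, 0, 0, 1]

```text
time: 14.95
tool_pos: [534.4, -33.3, 88.4]
tcp_rot: [-179.7, -0.1, 91.1]
ft_force: [-0.4, 0.5, 0.6]
finger_gap: 85.2
grip_force: 0.0
```

Call:
apply_moves:
  deltas:
    - [0, 0, 0.9, 0, 0, 0, 1]
    - [0, 0, 0.9, 0, 0, 0, 1]
    - [0, 0, 0.6, 0, 0, 0, 1]
    - [0, 0, 0, 0, 0, 0, 1]
    - [0, 0, 0, 0, 0, 0, 1]

```text
time: 15.58
tool_pos: [537.3, -34.0, 20.1]
tcp_rot: [179.9, 0.0, 91.2]
ft_force: [0.6, 0.4, 0.0]
finger_gap: 85.5
grip_force: 0.0
```

Call:
apply_moves:
  deltas:
    - [0.4, 0, 0, 0, 0, 0, 1]
    - [0.4, 0, 0, 0, 0, 0, 1]
    - [0.3, 0, 0, 0, 0, 0, 1]
    - [0.3, 0, 0, 0, 0, 0, 1]
    - [0.4, 0, 0, 0, 0, 0, 1]
    - [0.4, 0, 0, 0, 0, 0, 1]
    - [0.4, 0, 0, 0, 0, 0, 1]
    - [0.4, 0, 0, 0, 0, 0, 1]

```text
time: 16.58
tool_pos: [534.4, 57.1, 18.8]
tcp_rot: [-180.0, -0.0, 91.2]
ft_force: [0.4, -1.2, 0.6]
finger_gap: 85.2
grip_force: 0.7
```

Call:
apply_moves:
  deltas:
    - [0.4, 0, 0, 0, 0, 0, 1]
    - [0.4, 0, 0, 0, 0, 0, 1]
    - [0.4, 0, 0, 0, 0, 0, 1]
    - [0.4, 0, 0, 0, 0, 0, 1]
    - [0.4, 0, 0, 0, 0, 0, 1]
    - [0.4, 0, 0, 0, 0, 0, 1]
    - [0.4, 0, 0, 0, 0, 0, 1]
    - [0.3, 0, 0, 0, 0, 0, 1]

```text
time: 17.58
tool_pos: [532.5, 150.0, 18.7]
tcp_rot: [-180.0, -0.0, 91.2]
ft_force: [-0.1, -1.6, 1.3]
finger_gap: 85.6
grip_force: 0.7
```

Run:
```python
from h import *
s=sense();print(s['time'],s['tool_pos'],s['ft_force'])
im=snapshot('wrist')[:,:,::-1].copy();cv2.imwrite('w5raw.png',im)
np.savez('w5.npz',p=s['tool_pos'],r=s['tcp_rot'])
b=cv2.resize(snapshot('side')[:,:,::-1][120:220,240:350],(330,300),interpolation=cv2.INTER_CUBIC)
o=np.zeros((590,800,3),np.uint8);o[:,:786]=cv2.resize(im,(786,590));o[290:,470:]=b
cv2.imwrite('pics/w5.png',cv2.convertScaleAbs(o,alpha=1.4,beta=15))
```

```text
17.575 [532.46556201 150.02139807  18.73651109] [-0.14953114 -1.62629728  1.25102173]
```

View pics/w5.png

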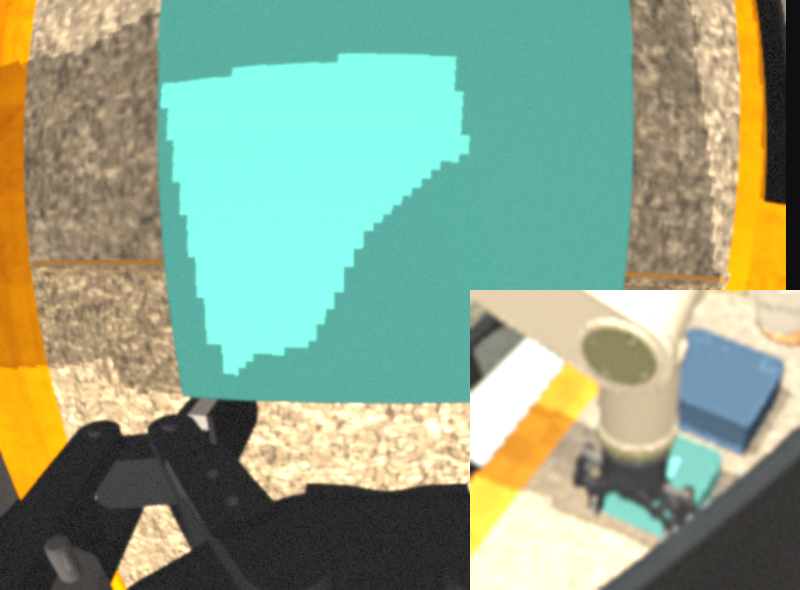

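The teal box's left top edge runs (160,100)–(184,390), right edge (632,60)–(627,270), and front edge (184,396)–(465,402). The large box is ahead.

Run:
```python
from h import *
d=np.load('w5.npz');cam=pose('wrist',{'tool_pos':d['p'],'tcp_rot':d['r']})
for p in((160,20),(160,100),(168,270),(184,395),(630,20),(632,60),(627,270),(460,402)):print(p,ray(np.array(p)/1.4036,50,cam).round(1))
```

```text
(160, 20) [476.7 255.7]
(160, 100) [478.1 235.5]
(168, 270) [479.2 195.3]
(184, 395) [479.3 162.5]
(630, 20) [587.3 259. ]
(632, 60) [587.4 248.6]
(627, 270) [588.9 197.8]
(460, 402) [549.5 163.7]
```

Call:
apply_moves:
  deltas:
    - [0.35, -0.02, 0, 0, 0, 0, 1]
    - [0.35, -0.02, 0, 0, 0, 0, 1]
    - [0.3, -0.02, 0, 0, 0, 0, 1]
    - [0.3, -0.02, 0, 0, 0, 0, 1]
    - [0.3, 0, 0, 0, 0, 0, 1]
    - [0.3, 0, 0, 0, 0, 0, 1]
    - [0.3, 0, 0, 0, 0, 0, 1]
    - [0.3, 0, 0, 0, 0, 0, 1]

```text
time: 18.68
tool_pos: [528.6, 224.7, 18.8]
tcp_rot: [-180.0, 0.0, 91.2]
ft_force: [-0.5, -1.6, -0.0]
finger_gap: 85.6
grip_force: 0.5
```

Call:
apply_moves:
  deltas:
    - [0.35, 0, 0, 0, 0, 0, 1]
    - [0.35, 0, 0, 0, 0, 0, 1]
    - [0.35, 0, 0, 0, 0, 0, 1]
    - [0.35, 0, 0, 0, 0, 0, 1]
    - [0.35, 0, 0, 0, 0, 0, 1]
    - [0.3, 0, 0, 0, 0, 0, 1]

```text
time: 19.42
tool_pos: [527.2, 286.4, 18.7]
tcp_rot: [-180.0, -0.0, 91.2]
ft_force: [0.5, -1.3, 0.5]
finger_gap: 85.1
grip_force: 0.4
```

Call:
apply_moves:
  deltas:
    - [0.2, 0, 0, 0, 0, 0, 1]
    - [0.2, 0, 0, 0, 0, 0, 1]
    - [0.1, 0, 0, 0, 0, 0, 1]
    - [0.1, 0, 0, 0, 0, 0, 1]

```text
time: 19.92
tool_pos: [527.0, 303.7, 18.8]
tcp_rot: [180.0, 0.0, 91.2]
ft_force: [-0.8, -0.6, 0.4]
finger_gap: 85.7
grip_force: 0.4
```

Call:
apply_moves:
  deltas:
    - [0.1, 0, 0, 0, 0, 0, 1]
    - [0.1, 0, 0, 0, 0, 0, 1]

```text
time: 20.18
tool_pos: [526.8, 309.7, 18.8]
tcp_rot: [180.0, -0.0, 91.2]
ft_force: [-0.5, -1.1, 0.4]
finger_gap: 85.5
grip_force: 0.4
```

Call:
apply_moves:
  deltas:
    - [0.08, 0, 0, 0, 0, 0, 1]
    - [0.05, 0, 0, 0, 0, 0, 1]

```text
time: 20.42
tool_pos: [526.6, 310.1, 18.3]
tcp_rot: [-179.9, 0.3, 91.1]
ft_force: [-1.9, -23.2, 7.2]
finger_gap: 85.3
grip_force: 0.3
```

Call:
apply_moves:
  deltas:
    - [0.07, 0, 0, 0, 0, 0, 1]
    - [0.04, 0, 0, 0, 0, 0, 1]

```text
time: 20.68
tool_pos: [526.3, 309.9, 17.2]
tcp_rot: [-179.8, 0.6, 91.1]
ft_force: [-0.8, -37.5, 6.6]
finger_gap: 85.3
grip_force: 0.0
```

Run:
```python
from h import *
s=sense();print(s['time'],s['tool_pos'],s['ft_force'])
im=snapshot('wrist')[:,:,::-1].copy();cv2.imwrite('w6raw.png',im)
np.savez('w6.npz',p=s['tool_pos'],r=s['tcp_rot'])
cam=pose('wrist',s)
# top colour runs along columns near the front edge: rows from below upward
for u in(230,255,275,300,320):
    print(u,[tuple(int(c) for c in im[r,u]) for r in range(240,300,4)])
```

```text
20.675 [526.29498163 309.87626661  17.17513718] [ -0.80898422 -37.47342965   6.55511965]
230 [(113, 90, 61), (112, 90, 63), (111, 89, 62), (110, 88, 61), (110, 87, 61), (110, 87, 64), (108, 86, 61), (111, 90, 62), (112, 90, 63), (107, 85, 58), (113, 90, 64), (110, 89, 62), (111, 86, 60), (112, 90, 62), (111, 90, 64)]
255 [(110, 88, 62), (109, 85, 61), (111, 87, 61), (112, 89, 63), (113, 90, 63), (111, 87, 62), (112, 88, 65), (107, 88, 60), (110, 87, 60), (113, 89, 63), (109, 87, 64), (110, 87, 59), (114, 91, 64), (111, 89, 64), (108, 87, 58)]
275 [(109, 87, 61), (112, 89, 63), (112, 88, 61), (115, 90, 65), (111, 88, 61), (110, 86, 61), (113, 91, 63), (108, 84, 58), (110, 88, 62), (113, 93, 65), (113, 90, 64), (110, 89, 63), (112, 89, 62), (111, 90, 61), (108, 85, 58)]
300 [(109, 88, 62), (117, 90, 66), (115, 89, 62), (113, 90, 62), (113, 88, 62), (114, 88, 62), (112, 89, 61), (113, 89, 63), (113, 88, 62), (113, 87, 60), (111, 88, 62), (108, 87, 57), (113, 90, 61), (111, 87, 62), (116, 93, 67)]
320 [(113, 89, 63), (112, 87, 59), (111, 86, 60), (113, 89, 64), (112, 87, 63), (112, 89, 60), (112, 88, 61), (112, 87, 62), (111, 87, 62), (112, 88, 62), (113, 89, 62), (112, 89, 61), (113, 87, 62), (113, 88, 63), (113, 87, 61)]
```

Call:
apply_moves:
  deltas:
    - [-0.4, 0, 0, 0, 0, 0, 1]
    - [-0.8, 0, -0.3, 0, 0, 0, 1]
    - [-0.8, 0, -0.9, 0, 0, 0, 1]
    - [-0.9, 0, -0.9, 0, 0, 0, 1]
    - [-0.98, 0, -0.9, 0, 0, 0, 1]
    - [-0.98, 0, 0, 0, 0, 0, 1]
    - [-0.98, 0, 0, 0, 0, 0, 1]
    - [-0.98, 0, 0, 0, 0, 0, 1]

```text
time: 21.72
tool_pos: [531.1, 111.7, 109.3]
tcp_rot: [179.9, -0.0, 91.2]
ft_force: [0.0, 0.0, 0.5]
finger_gap: 85.4
grip_force: 0.0
```

Run:
```python
from h import *
d=np.load('w1.npz');cam=pose('wrist',{'tool_pos':d['p'],'tcp_rot':d['r']})
for p,z in (((785,328),0),((730,300),100),((750,20),0),((752,175),0),((757,230),0),((645,292),0),((730,290),0)):print(p,z,ray(np.array(p)/1.425,z,cam).round())
s=sense();print(s['tool_pos'],s['tcp_rot'])
b=cv2.resize(snapshot('side')[:,:,::-1],(700,525),interpolation=cv2.INTER_CUBIC)
cv2.imwrite('pics/s6.png',cv2.resize(snapshot('side')[:,:,::-1][110:300,190:350],None,fx=3.1,fy=3.1,interpolation=cv2.INTER_CUBIC))
```

```text
(785, 328) 0 [ 327. -551.]
(730, 300) 100 [ 383. -338.]
(750, 20) 0 [ 699. -441.]
(752, 175) 0 [ 509. -442.]
(757, 230) 0 [ 446. -460.]
(645, 292) 0 [ 364. -304.]
(730, 290) 0 [ 372. -428.]
[531.14144121 111.70950953 109.25671922] [ 1.79934475e+02 -3.57149076e-02  9.12115156e+01]
```

Call:
apply_moves:
  deltas:
    - [-1, 0, 0, 0, 0, 0, 0.6]
    - [-1, 0, 0, 0, 0, 0, 0.6]
    - [-1, 0, 0, 0, 0, 0, 0.6]
    - [-1, 0, 0, 0, 0, 0, 0.6]
    - [-1, 0, 0, 0, 0, 0, 0.6]
    - [-1, 0, 0, 0, 0, 0, 0.6]
    - [-1, 0, 0, 0, 0, 0, 0.6]
    - [-1, 0.1, 0, 0, 0, 0, 0.6]

```text
time: 22.82
tool_pos: [539.4, -127.7, 109.0]
tcp_rot: [180.0, -0.0, 91.2]
ft_force: [0.6, -0.1, -1.0]
finger_gap: 51.0
grip_force: 0.0
```

Call:
apply_moves:
  deltas:
    - [-1, 0, 0, 0, 0, 0, 0.6]
    - [-1, 0, 0, 0, 0, 0, 0.6]
    - [-1, 0, 0, 0, 0, 0, 0.6]
    - [-1, 0, 0, 0, 0, 0, 0.6]
    - [-0.5, 0, 0, 0, 0, 0, 0.6]
    - [0, 0, 0.8, 0, 0, 0, 0.6]
    - [0, 0, 0.8, 0, 0, 0, 0.6]
    - [0, 0, 0, 0, 0, 0, 0.6]

```text
time: 23.82
tool_pos: [540.3, -260.7, 58.4]
tcp_rot: [-179.8, -0.2, 91.2]
ft_force: [-0.4, -0.1, 0.1]
finger_gap: 51.3
grip_force: 0.0
```

Call:
apply_moves:
  deltas:
    - [0, 0, 0.6, 0, 0, 0, 0.6]
    - [0, 0, 0.6, 0, 0, 0, 0.6]
    - [0, 0, 0, 0, 0, 0, 0.6]
    - [0.3, 0, 0, 0, 0, 0, 0.6]
    - [0.3, 0, 0, 0, 0, 0, 0.6]
    - [0.3, 0, 0, 0, 0, 0, 0.6]
    - [0.3, 0, 0, 0, 0, 0, 0.6]
    - [0.3, 0, 0, 0, 0, 0, 0.6]

```text
time: 24.82
tool_pos: [541.0, -217.1, 25.2]
tcp_rot: [180.0, 0.0, 91.2]
ft_force: [-1.6, -0.8, 0.5]
finger_gap: 51.4
grip_force: 0.7
```

Call:
apply_moves:
  deltas:
    - [0.3, 0, 0, 0, 0, 0, 0.6]
    - [0.3, 0, 0, 0, 0, 0, 0.6]
    - [0.3, 0, 0, 0, 0, 0, 0.6]
    - [0.3, 0, 0, 0, 0, 0, 0.6]
    - [0.3, 0, 0, 0, 0, 0, 0.6]
    - [0.3, 0, 0, 0, 0, 0, 0.6]
    - [0.3, 0, 0, 0, 0, 0, 0.6]
    - [0.3, 0, 0, 0, 0, 0, 0.6]

```text
time: 25.82
tool_pos: [539.2, -145.0, 24.8]
tcp_rot: [-180.0, -0.0, 91.2]
ft_force: [0.3, -1.9, 0.6]
finger_gap: 51.1
grip_force: 0.8
```

Call:
apply_moves:
  deltas:
    - [0.4, 0, 0, 0, 0, 0, 0.6]
    - [0.4, 0, 0, 0, 0, 0, 0.6]
    - [0.4, 0, 0, 0, 0, 0, 0.6]
    - [0.4, 0, 0, 0, 0, 0, 0.6]
    - [0.4, 0, 0, 0, 0, 0, 0.6]
    - [0.4, 0, 0, 0, 0, 0, 0.6]
    - [0.4, 0, 0, 0, 0, 0, 0.6]
    - [0.4, 0, 0, 0, 0, 0, 0.6]

```text
time: 26.82
tool_pos: [537.2, -48.8, 24.8]
tcp_rot: [-180.0, 0.0, 91.2]
ft_force: [0.8, -2.1, 0.6]
finger_gap: 51.1
grip_force: 0.5
```

Call:
apply_moves:
  deltas:
    - [0.4, 0, 0, 0, 0, 0, 0.6]
    - [0.4, 0, 0, 0, 0, 0, 0.6]
    - [0.4, 0, 0, 0, 0, 0, 0.6]
    - [0.4, 0, 0, 0, 0, 0, 0.6]
    - [0.4, 0, 0, 0, 0, 0, 0.6]
    - [0.4, 0, 0, 0, 0, 0, 0.6]
    - [0.4, 0, 0, 0, 0, 0, 0.6]
    - [0.4, 0, 0, 0, 0, 0, 0.6]

```text
time: 27.82
tool_pos: [535.3, 47.2, 24.8]
tcp_rot: [-180.0, -0.0, 91.2]
ft_force: [-0.4, -1.3, -0.2]
finger_gap: 51.0
grip_force: 0.5
```

Run:
```python
from h import *
s=sense();print(s['time'],s['tool_pos'],s['ft_force'])
im=snapshot('wrist')[:,:,::-1].copy();np.savez('w7.npz',p=s['tool_pos'],r=s['tcp_rot'])
a=cv2.resize(im,(560,420));o=np.zeros((590,800,3),np.uint8);o[:420,:560]=a
o[:300,560:]=cv2.resize(snapshot('side')[:,:,::-1][120:220,250:330],(240,300),interpolation=cv2.INTER_CUBIC)
cv2.imwrite('pics/w7.png',cv2.convertScaleAbs(o,alpha=1.2,beta=12))
hsv=cv2.cvtColor(cv2.GaussianBlur(im,(5,5),0),cv2.COLOR_BGR2HSV)
for r in (60,100,150,200,230):
    print(r,[(u,*map(int,hsv[r,u])) for u in range(110,450,20)])
```

```text
27.825 [535.26172273  47.15067871  24.80202781] [-0.37077087 -1.25534895 -0.18219873]
60 [(110, 16, 96, 82), (130, 18, 91, 98), (150, 17, 93, 102), (170, 37, 53, 215), (190, 37, 53, 215), (210, 37, 53, 215), (230, 37, 53, 216), (250, 37, 54, 216), (270, 37, 54, 216), (290, 37, 55, 215), (310, 37, 56, 215), (330, 37, 54, 216), (350, 18, 105, 183), (370, 18, 103, 183), (390, 18, 102, 182), (410, 18, 93, 107), (430, 17, 94, 95)]
100 [(110, 18, 94, 106), (130, 17, 91, 95), (150, 18, 92, 94), (170, 37, 53, 216), (190, 37, 52, 216), (210, 37, 53, 216), (230, 37, 53, 216), (250, 37, 53, 216), (270, 37, 53, 216), (290, 37, 52, 217), (310, 37, 53, 217), (330, 36, 55, 215), (350, 18, 105, 183), (370, 19, 105, 183), (390, 19, 105, 183), (410, 18, 94, 76), (430, 17, 93, 126)]
150 [(110, 17, 92, 117), (130, 17, 93, 104), (150, 18, 93, 93), (170, 37, 51, 217), (190, 37, 52, 217), (210, 36, 50, 216), (230, 37, 49, 217), (250, 37, 49, 217), (270, 31, 55, 203), (290, 18, 105, 183), (310, 18, 105, 183), (330, 19, 106, 183), (350, 18, 104, 184), (370, 18, 103, 183), (390, 19, 104, 184), (410, 18, 95, 102), (430, 17, 93, 93)]
200 [(110, 17, 94, 103), (130, 18, 93, 113), (150, 18, 95, 107), (170, 18, 105, 182), (190, 19, 104, 181), (210, 19, 104, 181), (230, 18, 105, 183), (250, 18, 105, 182), (270, 18, 105, 183), (290, 18, 104, 182), (310, 19, 104, 182), (330, 18, 104, 184), (350, 19, 105, 183), (370, 19, 106, 183), (390, 18, 103, 184), (410, 17, 95, 70), (430, 17, 94, 109)]
230 [(110, 17, 92, 183), (130, 18, 95, 151), (150, 17, 94, 117), (170, 18, 106, 181), (190, 19, 105, 180), (210, 19, 106, 182), (230, 19, 104, 181), (250, 18, 104, 182), (270, 19, 105, 182), (290, 19, 106, 183), (310, 19, 106, 182), (330, 19, 104, 182), (350, 18, 105, 183), (370, 19, 103, 183), (390, 18, 103, 163), (410, 17, 94, 76), (430, 16, 96, 88)]
```

View pics/w7.png

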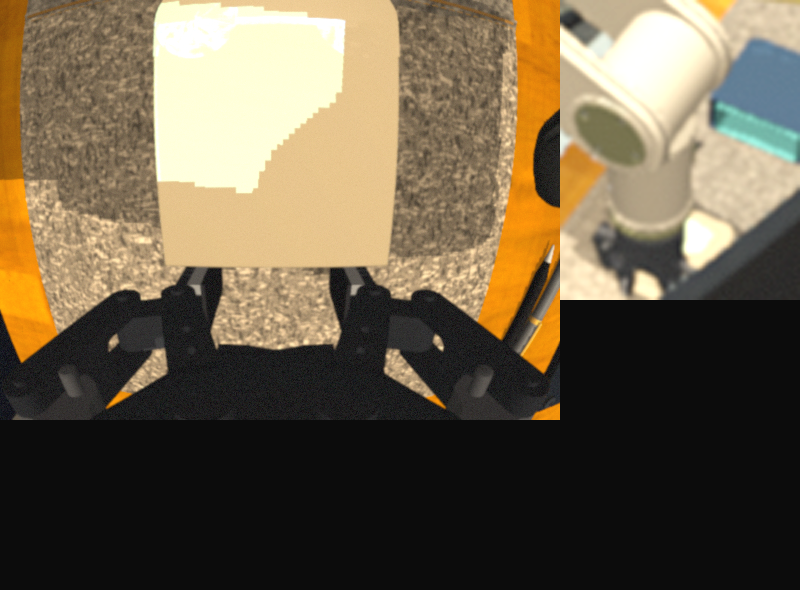

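The cream box is centred on the tool (edges at 155 and 398 around cx 275). In the side inset the teal box sits flush in the blue one. I continue with a slight -x bias.

Call:
apply_moves:
  deltas:
    - [0.4, -0.02, 0, 0, 0, 0, 0.6]
    - [0.4, -0.02, 0, 0, 0, 0, 0.6]
    - [0.4, -0.02, 0, 0, 0, 0, 0.6]
    - [0.4, 0, 0, 0, 0, 0, 0.6]
    - [0.4, 0, 0, 0, 0, 0, 0.6]
    - [0.4, 0, 0, 0, 0, 0, 0.6]
    - [0.4, 0, 0, 0, 0, 0, 0.6]
    - [0.4, 0, 0, 0, 0, 0, 0.6]

```text
time: 28.92
tool_pos: [531.5, 143.1, 24.8]
tcp_rot: [-180.0, 0.0, 91.2]
ft_force: [-0.7, -1.9, -0.3]
finger_gap: 51.5
grip_force: 0.7
```

Call:
apply_moves:
  deltas:
    - [0.4, 0, 0, 0, 0, 0, 0.6]
    - [0.4, 0, 0, 0, 0, 0, 0.6]
    - [0.4, 0, 0, 0, 0, 0, 0.6]
    - [0.3, 0, 0, 0, 0, 0, 0.6]
    - [0.3, 0, 0, 0, 0, 0, 0.6]
    - [0.3, 0, 0, 0, 0, 0, 0.6]

```text
time: 29.68
tool_pos: [530.2, 205.8, 24.8]
tcp_rot: [-180.0, 0.0, 91.2]
ft_force: [-0.8, -1.3, 0.3]
finger_gap: 51.4
grip_force: 0.7
```

Call:
apply_moves:
  deltas:
    - [0.3, 0, 0, 0, 0, 0, 0.6]
    - [0.3, 0, 0, 0, 0, 0, 0.6]
    - [0.3, 0, 0, 0, 0, 0, 0.6]
    - [0.3, 0, 0, 0, 0, 0, 0.6]

```text
time: 30.18
tool_pos: [529.4, 241.9, 24.7]
tcp_rot: [-180.0, -0.0, 91.2]
ft_force: [-0.1, -3.4, -0.1]
finger_gap: 51.6
grip_force: 0.7
```

Call:
apply_moves:
  deltas:
    - [0.3, 0, 0, 0, 0, 0, 0.6]
    - [0.3, 0, 0, 0, 0, 0, 0.6]
    - [0.3, 0, 0, 0, 0, 0, 0.6]
    - [0.3, 0, 0, 0, 0, 0, 0.6]
    - [0.3, 0, 0, 0, 0, 0, 0.6]
    - [0.2, 0, 0, 0, 0, 0, 0.6]
    - [0.2, 0, 0, 0, 0, 0, 0.6]
    - [0.1, 0, 0, 0, 0, 0, 0.6]

```text
time: 31.18
tool_pos: [528.2, 301.6, 24.8]
tcp_rot: [180.0, -0.0, 91.2]
ft_force: [0.5, -2.1, 1.0]
finger_gap: 51.4
grip_force: 0.5
```

Call:
apply_moves:
  deltas:
    - [0.1, 0, 0, 0, 0, 0, 0.6]
    - [0.1, 0, 0, 0, 0, 0, 0.6]

```text
time: 31.42
tool_pos: [528.1, 307.2, 24.8]
tcp_rot: [-180.0, 0.0, 91.2]
ft_force: [-0.8, -1.6, 0.6]
finger_gap: 50.9
grip_force: 0.4
```

Call:
apply_moves:
  deltas:
    - [0.1, 0, 0, 0, 0, 0, 0.6]
    - [0.07, 0, 0, 0, 0, 0, 0.6]

```text
time: 31.68
tool_pos: [528.0, 308.7, 24.5]
tcp_rot: [-179.9, 0.3, 91.1]
ft_force: [0.2, -25.0, 6.1]
finger_gap: 51.2
grip_force: 0.5
```

Call:
apply_moves:
  deltas:
    - [0.07, 0, 0, 0, 0, 0, 0.6]

```text
time: 31.8
tool_pos: [528.1, 308.8, 24.3]
tcp_rot: [-179.9, 0.5, 91.1]
ft_force: [-0.8, -36.5, 12.5]
finger_gap: 51.4
grip_force: 0.4
```

Call:
apply_moves:
  deltas:
    - [-0.3, 0, 0, 0, 0, 0, 0.6]
    - [-0.6, 0, -0.2, 0, 0, 0, 0.6]
    - [-0.9, 0, -0.9, 0, 0, 0, 0.6]
    - [-0.9, 0, -0.9, 0, 0, 0, 0.6]
    - [-0.9, 0, -0.9, 0, 0, 0, 0.6]
    - [-0.9, 0, -0.9, 0, 0, 0, 0.6]
    - [0, 0, -0.9, 0, 0, 0, 0.6]
    - [0, 0, 0, 0, 0, 0, 0.6]

```text
time: 32.8
tool_pos: [532.6, 179.3, 169.2]
tcp_rot: [179.7, -0.1, 91.2]
ft_force: [-0.9, 0.2, 0.0]
finger_gap: 51.1
grip_force: 0.0
```

Run:
```python
from h import *
s=sense();print(s['time'],s['tool_pos'],s['tcp_rot'])
cam=pose('wrist',s);side=pose('side')
w=snapshot('wrist')[:,:,::-1].copy();i=snapshot('side')[:,:,::-1].copy();cv2.imwrite('w8.png',w);cv2.imwrite('s8.png',i)
L=(526.4,383.5,91.3)
def prof(im,cam,yb,xs,z0,tag):
    P=world([[x,yb,0] for x in xs],L,z0);uv=proj(P,cam).astype(np.float32)
    c=cv2.remap(im,uv[:,:1],uv[:,1:],cv2.INTER_LINEAR)[:,0]
    print(tag,'z',z0,'yb',yb,'uv0',uv[0].round());print([(x,*map(int,k)) for x,k in zip(xs,c)])
# along box x, at top heights: large 61, medium 52?, small 44
for yb in(-40,0,40): prof(w,cam,yb,range(-100,-30,5),61,'wrist')
# vertical profile in front plane from side camera
for yb in (-35,0,35):
    z=np.arange(-10,75,4);P=np.vstack([world([-61.5,yb,0],L,3+k) for k in z]);uv=proj(P,side).astype(np.float32)
    c=cv2.remap(i,uv[:,:1],uv[:,1:],cv2.INTER_LINEAR)[:,0];print('side',yb,[(int(a),*map(int,k)) for a,k in zip(z,c)])
```

```text
32.8 [532.58991021 179.25801936 169.21956517] [ 1.79663309e+02 -8.88542700e-02  9.11529221e+01]
wrist z 61 yb -40 uv0 [328.  76.]
[(-100, 148, 185, 211), (-95, 122, 153, 174), (-90, 119, 150, 171), (-85, 80, 99, 111), (-80, 74, 94, 108), (-75, 133, 141, 89), (-70, 84, 113, 126), (-65, 147, 201, 222), (-60, 81, 65, 48), (-55, 86, 67, 52), (-50, 117, 95, 72), (-45, 116, 93, 71), (-40, 117, 94, 69), (-35, 0, 0, 0)]
wrist z 61 yb 0 uv0 [273.  74.]
[(-100, 112, 140, 160), (-95, 74, 94, 106), (-90, 95, 119, 134), (-85, 77, 97, 110), (-80, 82, 102, 116), (-75, 176, 231, 248), (-70, 87, 121, 142), (-65, 155, 211, 235), (-60, 113, 91, 68), (-55, 120, 96, 72), (-50, 119, 94, 71), (-45, 118, 94, 70), (-40, 0, 0, 0), (-35, 0, 0, 0)]
wrist z 61 yb 40 uv0 [218.  76.]
[(-100, 82, 100, 114), (-95, 83, 103, 117), (-90, 79, 97, 111), (-85, 85, 107, 121), (-80, 76, 93, 107), (-75, 168, 179, 114), (-70, 97, 136, 156), (-65, 174, 222, 233), (-60, 118, 94, 70), (-55, 120, 96, 70), (-50, 118, 94, 70), (-45, 119, 95, 72), (-40, 115, 91, 67), (-35, 0, 0, 0)]
side -35 [(-10, 106, 129, 143), (-6, 122, 152, 168
[... 542 characters left out ...]
, (14, 103, 133, 150), (18, 87, 112, 127), (22, 71, 91, 103), (26, 60, 75, 84), (30, 52, 63, 70), (34, 44, 51, 56), (38, 41, 44, 48), (42, 41, 43, 44), (46, 41, 43, 42), (50, 42, 44, 43), (54, 42, 44, 43), (58, 44, 45, 46), (62, 47, 48, 50), (66, 51, 54, 54), (70, 57, 59, 61), (74, 67, 70, 73)]
side 35 [(-10, 86, 96, 101), (-6, 73, 80, 85), (-2, 62, 68, 73), (2, 55, 61, 64), (6, 48, 52, 56), (10, 43, 46, 49), (14, 40, 42, 44), (18, 40, 41, 42), (22, 42, 43, 43), (26, 44, 45, 45), (30, 46, 46, 47), (34, 49, 49, 50), (38, 51, 52, 52), (42, 53, 54, 54), (46, 52, 52, 53), (50, 49, 50, 50), (54, 45, 46, 46), (58, 40, 40, 40), (62, 39, 40, 40), (66, 40, 40, 40), (70, 41, 41, 40), (74, 40, 41, 42)]
```

Run:
```python
from h import *
w=cv2.imread('w8.png');s=sense();cam=pose('wrist',s)
for u in(235,265,310):
    print('col',u)
    for r in range(14,48):
        ys=[ray(np.array([u,r]),z,cam)[1].round(1) for z in(61,52,43,7,5,3)]
        print(r,w[r,u],*ys)
b=lambda row,f:[u for u in range(100,450) if f(w[row,u].astype(int))]
for r in range(20,46,3):
    t=b(r,lambda c:c[1]-c[2]>15 and c[0]>c[2]+5 and c[1]>c[0]-10); cr=b(r,lambda c:c[2]>180 and c[1]>170 and c[0]>120)
    print(r,'teal',t[:3],t[-3:],len(t),'cream',cr[:1],cr[-1:],len(cr))
```

```text
col 235
14 [118  95  69] 329.6 332.8 336.1 349.0 349.7 350.5
15 [119  95  69] 328.8 332.0 335.2 348.0 348.7 349.4
16 [120  98  73] 327.9 331.1 334.3 347.0 347.7 348.4
17 [121  97  72] 327.1 330.3 333.4 346.0 346.7 347.4
18 [120  96  72] 326.3 329.4 332.6 345.0 345.7 346.4
19 [120  96  73] 325.5 328.6 331.7 344.0 344.7 345.4
20 [122  96  74] 324.7 327.8 330.8 343.0 343.7 344.4
21 [120  98  72] 323.9 326.9 329.9 342.0 342.7 343.4
22 [119  96  69] 323.1 326.1 329.1 341.1 341.7 342.4
23 [122  98  76] 322.3 325.3 328.2 340.1 340.7 341.4
24 [120  96  72] 321.5 324.4 327.4 339.1 339.7 340.4
25 [106  84  63] 320.7 323.6 326.5 338.1 338.7 339.4
26 [97 89 55] 319.9 322.8 325.6 337.1 337.8 338.4
27 [120 129  67] 319.1 321.9 324.8 336.1 336.8 337.4
28 [127 142  97] 318.3 321.1 323.9 335.2 335.8 336.4
29 [127 163 169] 317.5 320.3 323.1 334.2 334.8 335.4
30 [173 224 236] 316.7 319.5 322.2 333.2 333.8 334.4
31 [220 246 247] 315.9 318.7 321.4 332.2 332.8 333.4
32 [234 251 249] 315.1 317.8 320.5 331.3 331.9 332.5
33 [236 252 250] 314.4 317.0 319.7 330.3 330.9 331.5
34 [228 250 250] 313.6 316.2 318.8 
[... 4128 characters left out ...]
0.9 321.5 322.0
45 [145 198 224] 306.0 308.3 310.7 320.0 320.5 321.0
46 [102 134 156] 305.2 307.5 309.8 319.0 319.6 320.1
47 [ 87 111 127] 304.5 306.7 309.0 318.1 318.6 319.1
20 teal [] [] 0 cream [134] [400] 18
23 teal [] [] 0 cream [146] [182] 8
26 teal [231, 232, 233] [320, 322, 325] 91 cream [145] [181] 10
29 teal [196, 199, 200] [345, 346, 347] 44 cream [127] [307] 81
32 teal [201, 202, 203] [344, 345, 346] 29 cream [126] [329] 126
35 teal [193, 204, 205] [341, 342, 343] 24 cream [126] [329] 113
38 teal [206, 207, 208] [339, 340, 341] 23 cream [152] [320] 103
41 teal [209, 210, 211] [336, 337, 338] 22 cream [182] [320] 102
44 teal [213, 214, 215] [334, 335, 336] 18 cream [155] [320] 106
```

```bash
python3 -c "
from bench import *
print(hand_in())"
```

```text
the job is handed in; nothing more can be done
None
```

I slid the middle box into the large one and the small box into the middle one, each pushed until it hit a firm stop. The last wrist image, read by code, puts the three front edges within about 3 mm of each other. I handed the job in at about 33 s with the arm clear, but no verdict came back.

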